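Set the focus target to its click stop and fire the shutter

TASK

Give the old rangefinder in the vise a focus test. Push the target carriage along its rail towards the camera by its orange push plate until it clicks into the brass stop, without forcing it over the far ridge; then press the camera's red shutter release all the way down and let it come back up. Only push and press: do not pinch or lift anything, keep off the target itself, and leave the other things on the table where they are.

Things in the scene. Friction and masses are not known exactly. Their poses are not given: they have to be found in the camera images.
- rail: Straight aluminium slide rail fixed to the table, 360 long, 40 wide, 30 high, with a dark steel ledge 65 wide and 16 high along its +x side. Origin on the table under the rail's centre line; own y runs along the rail towards the camera, own x across it (the ledge side), z up. The rail spans own y -210 to +150 mm.
- carriage (a joint): Travel of the target carriage along the rail in m, growing towards the camera (rail +y); 0 at the start of the rail, 0.200 at its end. At value 0 pin is at own y = -100 mm of the rail. Sliding friction about 1.2 N, so it stays where it is left. Carriage mass about 0.45 kg. It cannot be lifted off.
- push_face (a point): Centre of the flat rear face of the orange push plate at the carriage's tail, on the rail's centre line, 60 mm above the table, 80 mm behind pin along the rail. The face looks along rail -y, away from the camera; plate 96 wide across the rail, 6 thick, top edge 80 mm above the table, free to push on from 35 to 80 mm. Nothing stands behind it but the 30 mm high rail.
- pin (a point): White index line on the carriage's side arm, 56 mm above the table, 55 mm to the +x side of the rail's centre line. Right below it a spring-loaded steel ball (12 dia) with a brass knob on top rides over the brass stop and drops between its ridges.
- notch (a point): Middle of the groove of the brass click stop (red marker) fixed on the ledge, 20 mm above the table, axes as the rail's. Clicked in = pin level with it along the rail. The first ridge (crest 8 mm before) takes about 5 N of push, felt from 17 mm before; then the push dips and the ball pulls the carriage in. The far ridge (crest 13 mm past) takes about 12 N. Let go between crests, it re-centres.
- target: Black and white ringed focus target (disc 56 dia, centre 92 mm above the table, top 120 mm; 102 mm ahead of the push plate's rear face along the rail) with its bracket, whose grey felt strip lines the front of the push plate. Part of the carriage. Not to be touched: neither disc, post nor felt strip. Origin on the rail's top under pin's place along the rail, axes as the rail's.
- vise: Blue cast-iron bench vise bolted down at the +y end of the rail, holding the chrome camera (138 wide across the rail, 34 deep, top plate 125 mm above the table) with its lens looking along rail -y. Origin on the table under the camera's middle.
- release (a joint): Travel of the red shutter release in m: 0 up, 0.005 fully down; springs back. About 2 N to start, 5 N fully down.
- release_top (a point): Centre of the top of the red shutter release (16 dia) on the camera's top plate, 136 mm above the table when up, pressed straight down by 5 mm; the other knobs on the top plate, 27 mm away and more, reach at most 128 mm above the table.
- canister: Red film canister, 34 dia, 50 high, standing loose. Bystander. Origin under its centre.
- cap_a: Brass lens cap, 44 dia, 10 high, loose. Bystander. Origin under its centre.
- cap_b: Second brass lens cap, same size, loose. Bystander.
- hood: Ribbed aluminium lens hood, 58 dia, 36 high, loose. Bystander. Origin under its centre.
- meter: Black bakelite light meter, 56 x 74 x 24 mm, lying loose. Bystander. Origin under its centre.
- screwdriver: Small screwdriver, 120 long, lying loose. Bystander.
Mind the look-alikes: they are no part of the job. Several things look just like the vise: the one meant starts farthest to the robot's left.

How it is judged (in metres and radians):
On the way, in this order (a step that is already met when the one before it is completed fails the run):
1. the carriage has clicked into the brass stop (index within 3 mm of the groove) (y of pin in the frame of notch between -0.003 and 0.003 m), for 0.2 s.
2. the shutter release is pressed down (value of joint release above 0.004 m), for 0.05 s.
At the end, for the whole second after the job is handed in: The carriage rests clicked into the brass stop, its index line within 3 mm of the groove along the rail, and the shutter release, having been pressed to at least 4 of its 5 mm after that, is back up (within 1 mm) (all of step 1 and velocity of joint carriage between -0.005 and 0.005 m/s and value of joint release below 0.001 m); the robot touches nothing.
It fails at once if the carriage was forced over the far ridge of the stop (more than 15 mm past the groove) (y of pin in the frame of notch above 0.015 m).
It fails at once if the target or its bracket was touched (over 1.5 N), as when the push plate is pinched (contact force between any of the fingers, the arm and target above 1.5 N).
It fails at once if a bystander was moved by more than 15 mm or lifted (distance of any of canister, cap_a, cap_b, hood, meter, screwdriver from where it was at the start of the episode above 0.015 m).
It also fails if it takes over 43 s, if anything falls off the work surface, if the arm or the gripper's body presses on something with over 40 N, if the wrist force passes 120 N, or if a joint passes its speed limit or range.

ROBOT

A 6-joint arm with a two-finger parallel gripper is mounted at the origin on the work surface. World frame = base frame: x ahead of the robot, y to its left, z up, the work surface at z = 0. Lengths are in m, angles in degrees, forces in N, time in s.
With the tool pointing down it reaches from about 0.275 to 0.75 m from the base axis. Payload 10.2 kg.
Tool frame: the origin (TCP) lies on the centre line of the jaws, within the pads' length; the fingertips stand 19 mm ahead of it and the grasp point (between the pads) is the TCP; z points along the fingers, y is the line along which they close (so a half turn about z gives the same grasp; the last joint's range is limited). The gripper opens to 85 mm and grips with 20 to 120 N. Pads are 22 mm wide; open, the fingers measure 114 mm over their backs; the gripper's body (76 mm by 85 mm) begins 54 mm behind the grasp point. The pads swing forward as they close: fully open they stand 13 mm farther back than shut.
Start: joints at [53.491, 17.928, 85.812, -0, 76.261, -12.8], TCP at [0.211, 0.481, 0.25] pointing down, gripper open.
Joint ranges: [-168.41, 168.41], [-55.51, 124.54], [10.69, 146.95], [-70.63, 250.63], [1, 178], [-165.06, 165.06]. Speed limits (degrees/s): [136.94, 136.94, 172.46, 180, 180, 180].

INTERFACE

Orientations are given as a 3x3 rotation matrix whose columns are the frame's x, y, z axes.
In Python, from workcell import ctrl gives the robot as it stands.
- The arm moves only by the tool drive_tool, never from a script. Its argument "motion" is a list of rows, each a list of 7 numbers: the shift along the tool's x, y, z as a fraction of full scale, then the turn, a rotation vector about the tool's x, y, z as a fraction of full scale, then the closure, from 0 (fully open) to 1 (shut). In form: [[tx, ty, tz, ax, ay, az, fingers], ...]. A call has 1 to 8 rows; each row shifts and turns the commanded pose from where the row before left it, along the tool's axes as they then stand; what a row does not reach is not made up. Full scale, the value 1, is 2.5 cm for a shift and 0.08 rad for a turn. A row lasts 1/10 s, in which the tool goes at most 50 mm and 8.59 degrees, less where a joint would pass 70% of its speed; a pose out of reach is approached as far as the arm can. A call with a number of a shift or a turn outside -1 to 1 is refused whole. A call with a gripper value outside its range is refused whole. The fingers move at their own pace and stop on an object; "squeeze" is the grip in N (left out, the last holds). Time passes only in rows, so rows that do not move let the fingers close. It gives the time, the measured TCP pose, the force, the opening and the grip force at its end, in the units of the state.
- ctrl.sense(): the state, without advancing time (a new reading comes with each control period).
- ctrl.read_camera(name): name is "scene" or "top" or "wrist"; returns a dict with "pixels" (400x640x3 uint8, blue, green, red), "depth" (400x640 float32, m along the optical axis (not along the pixel's ray), 0 where there is no reading), "fx", "fy", "cx", "cy" (pixels), "k1" (the pictures are not rectified: a ray, as slopes to the right and down, at radius r is drawn at 1 + k1 r^2 times it, then the intrinsics apply), "origin" and "orientation" of the camera in the world. Camera axes: x right, y down, z forward; pixel columns grow to the right and rows downward; lengths in m; the calibration is good to about 2 mm. A picture is of the moment at which its call begins.
- ctrl.finish_job(): hands the job in; it is judged then, once.
The state is a dict: "clock": time; "qpos": joint angles; "joint_velocities": joint speeds; "effort": joint torques, N m; "ee_pos": TCP position; "orientation": TCP orientation; "contact_force": force on the tool from outside, world axes, zero at the start; "torque": the same for the moment, N m; "gripper_width": finger opening in m; "grasp_force": force on a finger pad.
Only numpy, scipy, OpenCV 4.12 (cv2) and the standard library are available. Lean on these libraries where they do the work, as an engineer would, in place of code of your own. Each camera call takes 0.05 s, during which the arm holds its last target. There are 200 camera calls.

## Working session

There is one attempt and no reset: what is moved stays moved. The work goes in short steps, Python scripts to look and compute and a tool call to move; the robot and the scene stay as the last step left them, time stands still between calls to the robot, and variables do not carry over. Pictures are saved under pics/ and viewed, at most 10 in all, crops included, and the job is handed in when it is done.

Besides the shell and the picture viewer there is one more tool, called after ">>>" by a JSON object that holds its "method" and its "body", one argument or row to a line. drive_tool: Moves the arm, as the interface text tells. Shift numbers are shares of 2.5 cm and turn numbers shares of 0.08 rad, none past 1 either way. Its arguments: {"type":"object","properties":{"motion":{"type":"array","items":{"type":"array","items":{"type":"number","minimum":-1,"maximum":1}}},"squeeze":{"type":"number"}},"required":["motion"]}

```bash
mkdir -p pics; cat > h.py <<'E'
import numpy as np, cv2, pickle
from workcell import ctrl
def cam(n):
    c=ctrl.read_camera(n); pickle.dump(c,open(f'pics/{n}.pkl','wb')); return c
def load(n): return pickle.load(open(f'pics/{n}.pkl','rb'))
def ray(c,u,v):
    K=np.array([[c['fx'],0,c['cx']],[0,c['fy'],c['cy']],[0,0,1]]); 
    d=np.array([(u-c['cx'])/c['fx'],(v-c['cy'])/c['fy']]); s=d.copy()
    for _ in range(20): s=d/(1+c['k1']*(s@s))
    return np.array(c['origin']),np.array(c['orientation'])@np.array([*s,1.])
def onz(c,u,v,z):
    o,d=ray(c,u,v); return o+d*(z-o[2])/d[2]
def dep(c,u,v):
    o,d=ray(c,u,v); return o+d*c['depth'][int(round(v)),int(round(u))]
def proj(c,p):
    q=np.array(c['orientation']).T@(np.array(p)-c['origin']); s=q[:2]/q[2]; s=s*(1+c['k1']*(s@s))
    return s[0]*c['fx']+c['cx'],s[1]*c['fy']+c['cy']
E
python3 - <<'E'
from h import *
for n in('scene','top'):
    c=cam(n); cv2.imwrite(f'pics/{n}0.png',c['pixels']); print(n,c['origin'],np.round(c['orientation'],3).tolist(),c['fx'],c['k1'])
s=ctrl.sense();print(s['clock'],s['ee_pos'],np.round(s['orientation'],3).tolist())
E
```

```text
scene [0.98826187 0.28440633 0.71044201] [[-0.551, 0.599, -0.581], [0.834, 0.412, -0.366], [0.02, -0.686, -0.727]] 387.5604069868825 -0.09792669200805236
top [0.3484629  0.0030383  0.96102025] [[0.028, -0.982, 0.187], [-1.0, -0.029, -0.002], [0.007, -0.187, -0.982]] 383.02990761907887 -0.08835782999666829
0.1 [0.21098575 0.48053605 0.24983357] [[-0.916, 0.402, -0.001], [0.402, 0.916, -0.001], [0.0, -0.001, -1.0]]
```

View pics/top0.png

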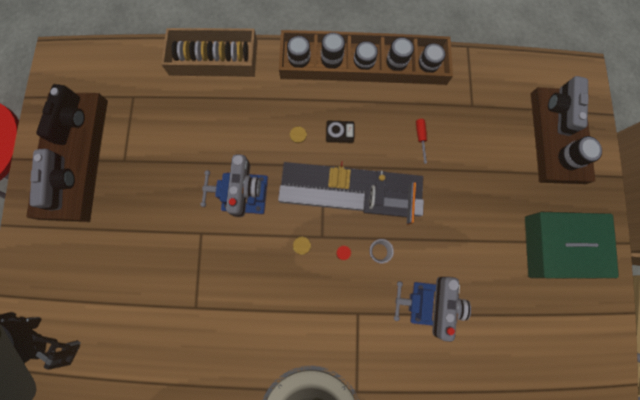

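View pics/scene0.png

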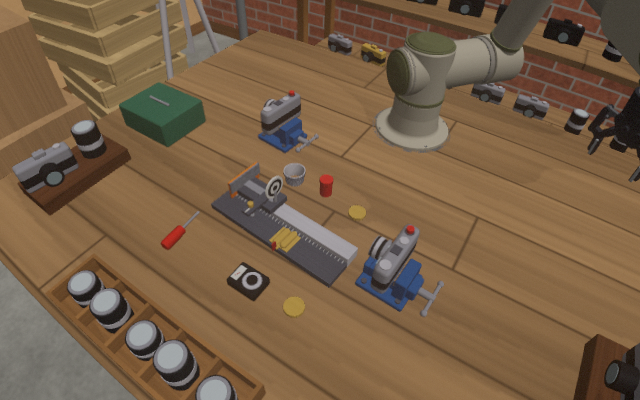

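The top view shows two vises with chrome cameras, at (240,190) and (445,307). The one at (240,190) is meant: it is farthest to the robot's left (largest y) and stands at the rail's end. The orange plate is at (413,203), the brass stop at (340,178) and the red release at (233,202). One enlarged crop will confirm this, with the measurements.

```bash
python3 - <<'E'
from h import *
t=load('top');s=load('scene')
cv2.imwrite('pics/cropt.png',cv2.resize(t['pixels'][145:230,200:440],None,fx=3.3,fy=3.3,interpolation=cv2.INTER_CUBIC))
cv2.imwrite('pics/crops.png',cv2.resize(s['pixels'][150:320,200:450],None,fx=3.2,fy=3.2,interpolation=cv2.INTER_CUBIC))
def blobs(c,lo,hi,roi):
    h=cv2.cvtColor(c['pixels'],cv2.COLOR_BGR2HSV); m=cv2.inRange(h,lo,hi)
    z=np.zeros_like(m); x0,y0,x1,y1=roi; z[y0:y1,x0:x1]=m[y0:y1,x0:x1]
    n,l,st,ce=cv2.connectedComponentsWithStats(z)
    return [(ce[i].round(1).tolist(),st[i].tolist()) for i in range(1,n) if st[i,4]>=3]
for n,c,r in(('top',t,(200,145,440,230)),('scene',s,(200,150,450,320))):
    for nm,lo,hi in(('red',(0,190,90),(5,255,255)),('or',(8,170,140),(14,255,255)),('brass',(17,120,100),(30,255,255))):
        for ce,st in blobs(c,lo,hi,r): print(n,nm,ce,st,dep(c,*ce).round(3))
E
```

```text
top red [232.0, 201.4] [230, 199, 5, 6, 25] [0.348 0.003 0.961]
top or [413.4, 202.2] [412, 183, 4, 39, 53] [ 0.513 -0.228  0.079]
top brass [339.0, 177.4] [329, 166, 21, 23, 400] [ 0.583 -0.055  0.017]
top brass [381.6, 177.1] [379, 175, 6, 5, 25] [ 0.573 -0.154  0.072]
scene red [326.8, 182.3] [320, 175, 13, 21, 126] [ 0.403 -0.059  0.051]
scene red [410.1, 228.6] [407, 226, 7, 6, 32] [0.495 0.186 0.137]
scene or [254.7, 163.0] [254, 162, 2, 3, 3] [ 0.471 -0.227  0.079]
scene or [247.5, 168.0] [247, 167, 2, 3, 4] [ 0.495 -0.229  0.08 ]
scene or [244.3, 170.0] [244, 169, 2, 3, 3] [ 0.504 -0.231  0.079]
scene or [240.0, 173.5] [239, 172, 3, 4, 4] [ 0.522 -0.229  0.082]
scene or [257.4, 176.0] [256, 175, 3, 3, 5] [ 0.471 -0.223  0.037]
scene or [235.0, 177.7] [234, 177, 3, 2, 3] [ 0.538 -0.231  0.08 ]
scene or [229.5, 181.8] [228, 181, 4, 3, 4] [ 0.556 -0.231  0.081]
scene or [233.9, 194.3] [232, 193, 5, 4, 7] [ 0.549 -0.232  0.033]
scene brass [250.1, 203.7] [247, 201, 7, 7, 33] [ 0.576 -0.153  0.072]
scene brass [356.8, 212.5] [348, 205, 18, 17, 239] [0.413 0.035 0.011]
scene brass [284.9, 238.9] [269, 227, 31, 25, 435] [ 0.589 -0.048  0.034]
scene brass [293.7, 306.5] [283, 296, 23, 24, 403] [0.7   0.054 0.009]
```

View pics/cropt.png

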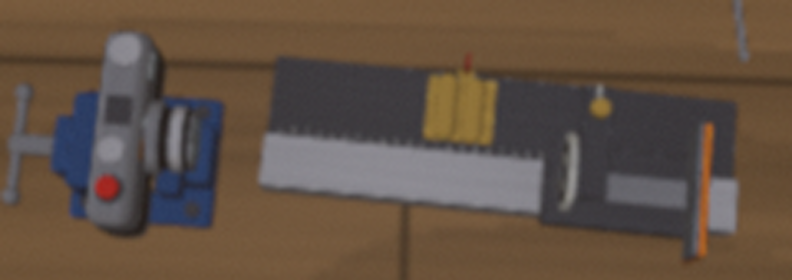

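View pics/crops.png

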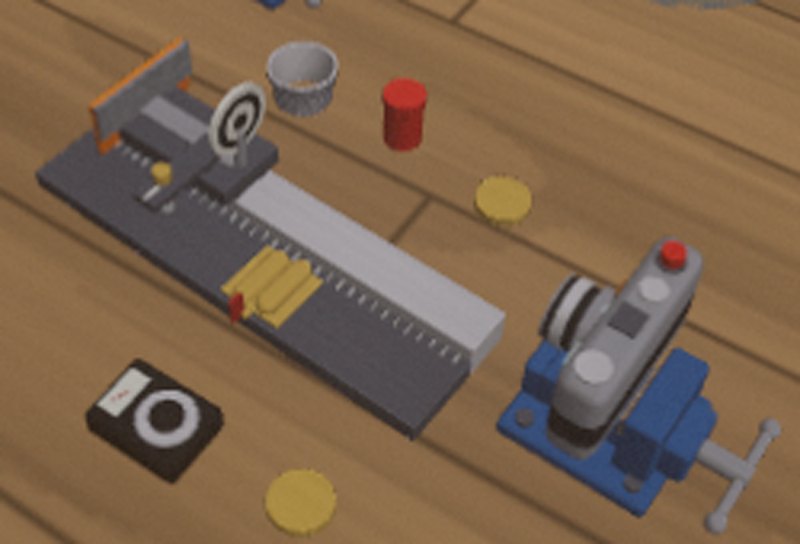

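The crops confirm the meant vise: camera at the rail's ledge-less end with its red release at (232,201). The white index line is at (381.5,172), the red stop marker at (342,164) and the orange plate at (413,202).

```bash
python3 - <<'E'
from h import *
t=load('top');s=load('scene')
T=lambda u,v,z:onz(t,200+u/3.3,145+v/3.3,z)
S=lambda u,v,z:onz(s,200+u/3.2,150+v/3.2,z)
e0,e1=T(278,58,.016),T(735,100,.016); f0,f1=T(262,185,.03),T(737,232,.03)
print('ledge',e0,e1,'L',np.linalg.norm(e0-e1)); print('rail',f0,f1,np.linalg.norm(f0-f1))
for a,b in((e0,e1),(f0,f1)): print('dir deg',np.degrees(np.arctan2(*(a-b)[[0,1]])))
d=((e0-e1)/np.linalg.norm(e0-e1)+(f0-f1)/np.linalg.norm(f0-f1));d/=np.linalg.norm(d); X=np.array([d[1],-d[0],0])
c=(e0+e1)/2-X*.085*0
print('width',(e0+e1-f0-f1)/2@X)
P={'pinT':T(599,90,.056),'pinS':S(150,195,.056),'markT':T(468,64,.02),'markS':S(237,305,.02),'relT':onz(t,232,201.4,.136),'relS':onz(s,410.1,228.6,.134),'plT0':T(709,125,.08),'plT1':T(702,254,.08),'knobT':onz(t,381.6,177.1,.072),'knobS':onz(s,250.1,203.7,.072),
'plS0':S(92,103,.08),'plS1':S(183,40,.08)}
f=(f0+f1)/2
for k,p in P.items(): print(k,p.round(4),'along',round((p-f)@d,4),'across from rail CL',round((p-f)@X-.02,4))
print(d,X,s['origin'])
E
```

```text
ledge [0.61830124 0.08522373 0.016     ] [ 0.59582596 -0.27051045  0.016     ] L 0.3564434698963302
rail [0.51544197 0.09161408 0.03      ] [ 0.49010097 -0.26547467  0.03      ] 0.3579867882853998
dir deg 3.6151413806128465
dir deg 4.0592217601508365
width 0.10444066488376035
pinT [ 0.5897 -0.157   0.056 ] along -0.0641 across from rail CL 0.0714
pinS [ 0.587  -0.1554  0.056 ] along -0.0627 across from rail CL 0.0686
markT [ 0.6168 -0.0619  0.02  ] along 0.0326 across from rail CL 0.0921
markS [ 0.6083 -0.0644  0.02  ] along 0.0295 across from rail CL 0.0838
relT [0.4926 0.1857 0.136 ] along 0.2713 across from rail CL -0.0484
relS [0.4924 0.1851 0.134 ] along 0.2707 across from rail CL -0.0486
plT0 [ 0.5599 -0.2325  0.08  ] along -0.1414 across from rail CL 0.0467
plT1 [ 0.4661 -0.2256  0.08  ] along -0.1408 across from rail CL -0.0473
knobT [ 0.5735 -0.1543  0.072 ] along -0.0625 across from rail CL 0.055
knobS [ 0.5762 -0.1529  0.072 ] along -0.0609 across from rail CL 0.0577
plS0 [ 0.5574 -0.2327  0.08  ] along -0.1418 across from rail CL 0.0443
plS1 [ 0.4663 -0.2223  0.08  ] along -0.1375 across from rail CL -0.0473
[0.0669214  0.99775825 0.        ] [ 0.99775825 -0.0669214   0.        ] [0.98826187 0.28440633 0.71044201]
```

>>> {"method": "drive_tool", "body": {
  "motion": [
    [0,0,0,0,0,-0.87,1],
    [0,0,0,0,0,-0.87,1],
    [0,0,0,0,0,-0.87,1],
    [0,0,0,0,0,-0.87,1],
    [0,0,0,0,0,-0.86,1]
  ],
  "squeeze": 20
}}

```text
clock: 0.6
ee_pos: [0.211, 0.4806, 0.2499]
orientation: [[-0.998, 0.064, -0.0], [0.064, 0.998, -0.001], [0.0, -0.001, -1.0]]
contact_force: [-0.1, 0.1, 0.0]
gripper_width: 0.0124
grasp_force: 0.0
```

>>> {"method": "drive_tool", "body": {
  "motion": [
    [-0.46,-1,0,0,0,0,1],
    [-0.46,-1,0,0,0,0,1],
    [-0.46,-1,0,0,0,0,1],
    [-0.46,-1,0,0,0,0,1],
    [-0.46,-1,0,0,0,0,1],
    [-0.46,-1,0,0,0,0,1],
    [-0.46,-1,0,0,0,0,1],
    [-0.46,-1,0,0,0,0,1]
  ]
}}

```text
clock: 1.4
ee_pos: [0.2897, 0.2739, 0.2501]
orientation: [[-0.998, 0.066, -0.0], [0.066, 0.998, -0.0], [0.0, -0.0, -1.0]]
contact_force: [0.2, -0.3, 0.1]
gripper_width: -0.0001
grasp_force: 0.0
```

>>> {"method": "drive_tool", "body": {
  "motion": [
    [-0.46,-1,0,0,0,0,1],
    [-0.46,-1,0,0,0,0,1],
    [-0.46,-1,0,0,0,0,1],
    [-0.46,-1,0,0,0,0,1],
    [-0.46,-1,0,0,0,0,1],
    [-0.46,-1,0,0,0,0,1],
    [-0.46,-1,0,0,0,0,1],
    [-0.46,-1,0,0,0,0,1]
  ]
}}

```text
clock: 2.2
ee_pos: [0.3682, 0.0682, 0.2502]
orientation: [[-0.998, 0.067, -0.0], [0.067, 0.998, 0.0], [0.0, 0.0, -1.0]]
contact_force: [-0.2, -0.1, 0.1]
gripper_width: -0.0001
grasp_force: 0.0
```

>>> {"method": "drive_tool", "body": {
  "motion": [
    [-0.46,-1,0,0,0,0,1],
    [-0.46,-1,0,0,0,0,1],
    [-0.46,-1,0,0,0,0,1],
    [-0.46,-1,0,0,0,0,1],
    [-0.46,-1,0,0,0,0,1],
    [-0.46,-1,0,0,0,0,1],
    [-0.46,-1,0,0,0,0,1],
    [-0.46,-1,0,0,0,0,1]
  ]
}}

```text
clock: 3.0
ee_pos: [0.4467, -0.1374, 0.25]
orientation: [[-0.998, 0.067, -0.0], [0.067, 0.998, 0.0], [0.0, 0.0, -1.0]]
contact_force: [0.9, 0.4, -0.0]
gripper_width: -0.0001
grasp_force: 0.0
```

>>> {"method": "drive_tool", "body": {
  "motion": [
    [-0.48,-0.96,0,0,0,0,1],
    [-0.48,-0.96,0,0,0,0,1],
    [-0.48,-0.96,0,0,0,0,1],
    [-0.48,-0.96,0,0,0,0,1],
    [-0.48,-0.96,0,0,0,0,1],
    [-0.48,-0.96,0,0,0,0,1],
    [0,0,0,0,0,0,1]
  ]
}}

```text
clock: 3.7
ee_pos: [0.509, -0.2871, 0.2491]
orientation: [[-0.998, 0.069, -0.001], [0.069, 0.998, 0.0], [0.001, 0.0, -1.0]]
contact_force: [0.1, 1.0, -0.2]
gripper_width: -0.0001
grasp_force: 0.0
```

>>> {"method": "drive_tool", "body": {
  "motion": [
    [0,0,0.9,0,0,0,1],
    [0,0,0.9,0,0,0,1],
    [0,0,0.9,0,0,0,1],
    [0,0,0.9,0,0,0,1],
    [0,0,0.9,0,0,0,1],
    [0,0,0.9,0,0,0,1],
    [0,0,0.9,0,0,0,1],
    [0,0,0.9,0,0,0,1]
  ]
}}

```text
clock: 4.5
ee_pos: [0.5085, -0.284, 0.0694]
orientation: [[-0.998, 0.066, -0.0], [0.066, 0.998, 0.0], [0.0, 0.0, -1.0]]
contact_force: [0.3, -0.0, 0.1]
gripper_width: -0.0004
grasp_force: 0.0
```

```bash
python3 - <<'E'
from h import *
c=cam('wrist');s=cam('scene');print(ctrl.sense()['ee_pos'],c['origin'],np.round(c['orientation'],2).tolist())
a=np.zeros((400,800,3),np.uint8);a[:,:480]=c['pixels'][:,80:560];a[:,480:]=cv2.resize(s['pixels'][120:270,190:310],(320,400));cv2.imwrite('pics/w1.png',a)
E
```

```text
[ 0.50741956 -0.28315465  0.06764697] [ 0.4322759  -0.27834657  0.19232856] [[0.07, 0.95, 0.3], [1.0, -0.06, -0.02], [0.0, 0.3, -0.95]]
```

View pics/w1.png

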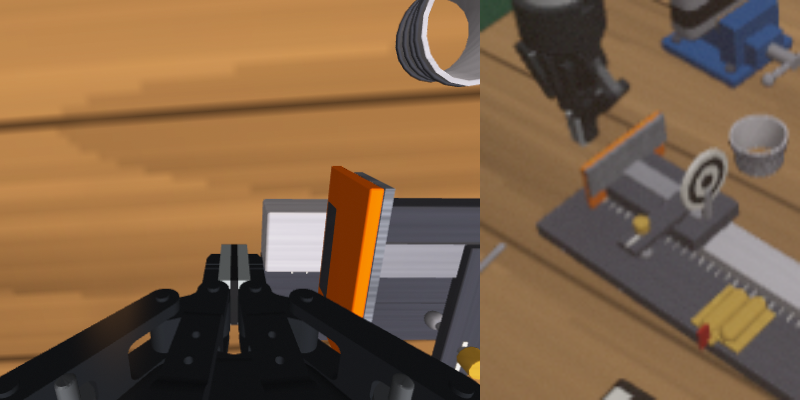

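The wrist view shows the shut fingertips at crop (235,250) behind the orange plate at (345,250), with knuckle links spreading to (300,295). I'll check the link heights against the plate top.

```bash
python3 - <<'E'
from h import *
c=load('wrist')
for u,v in((315,250),(335,265),(385,295),(395,300),(420,320),(460,350),(500,375),(530,390),(425,200),(455,185),(440,250)): print(u,v,dep(c,u,v).round(3))
E
```

```text
315 250 [ 0.499 -0.282  0.06 ]
335 265 [ 0.503 -0.273  0.069]
385 295 [ 0.498 -0.257  0.1  ]
395 300 [ 0.5   -0.253  0.102]
420 320 [ 0.5   -0.248  0.113]
460 350 [ 0.501 -0.241  0.125]
500 375 [ 0.501 -0.235  0.134]
530 390 [ 0.502 -0.229  0.137]
425 200 [ 0.478 -0.227  0.056]
455 185 [ 0.466 -0.223  0.075]
440 250 [ 0.493 -0.228  0.078]
```

>>> {"method": "drive_tool", "body": {
  "motion": [
    [0,0.6,0,0,0,0,1],
    [0,0.5,0,0,0,0,1],
    [0,0.3,0,0,0,0,1],
    [0,0.3,0,0,0,0,1],
    [0,0.3,0,0,0,0,1],
    [0,0.3,0,0,0,0,1],
    [0,0.3,0,0,0,0,1],
    [0,0.3,0,0,0,0,1]
  ]
}}

```text
clock: 5.4
ee_pos: [0.5138, -0.212, 0.0703]
orientation: [[-0.998, 0.067, 0.0], [0.067, 0.998, -0.0], [-0.0, -0.0, -1.0]]
contact_force: [0.0, -1.2, 0.2]
gripper_width: 0.0001
grasp_force: 0.7
```

>>> {"method": "drive_tool", "body": {
  "motion": [
    [0,0.3,0,0,0,0,1],
    [0,0.3,0,0,0,0,1],
    [0,0.3,0,0,0,0,1],
    [0,0.3,0,0,0,0,1],
    [0,0.2,0,0,0,0,1],
    [0,0,0,0,0,0,1],
    [0,0,0,0,0,0,1]
  ]
}}

```text
clock: 6.1
ee_pos: [0.5158, -0.1774, 0.0702]
orientation: [[-0.998, 0.066, -0.001], [0.066, 0.998, 0.0], [0.001, 0.0, -1.0]]
contact_force: [-0.3, -0.5, 0.0]
gripper_width: -0.0
grasp_force: 0.0
```

```bash
python3 - <<'E'
from h import *
t=cam('top');s=cam('scene');q=ctrl.sense();print(q['ee_pos'],q['contact_force'],q['clock'])
a=np.zeros((600,800,3),np.uint8);a[:300]=cv2.resize(t['pixels'][150:225,240:440],(800,300),interpolation=cv2.INTER_CUBIC);a[300:]=cv2.resize(s['pixels'][190:265,200:400],(800,300),interpolation=cv2.INTER_CUBIC);cv2.imwrite('pics/p1.png',a)
E
```

```text
[ 0.51584788 -0.17766081  0.07018424] [0.53688986 0.09952586 0.48835366] 6.2
```

View pics/p1.png

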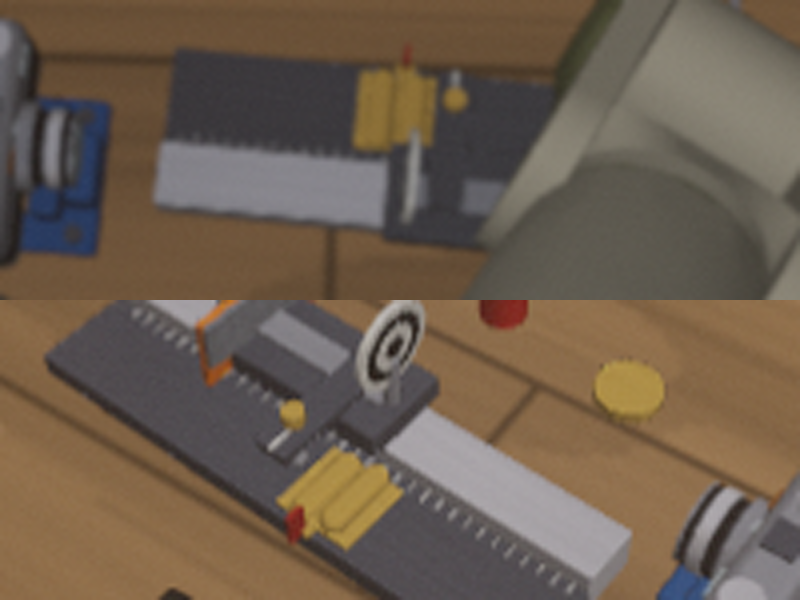

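The index is now at top crop (456,75), just short of the red marker at (407,55); the carriage is short of the first ridge.

```bash
python3 - <<'E'
from h import *
t=load('top');s=load('scene');d=np.array([.0669,.9978,0]);f=np.array([.5028,-.0869,0])
for n,p in (('pT',onz(t,354,168.75,.056)),('pS',onz(s,270.25,225.25,.056)),('kT',onz(t,240+455/4,150+98/4,.072)),('kS',onz(s,200+292/4,190+113/4,.072)),('mT',onz(t,341.75,163.75,.02)),('mS',onz(s,273.75,246.25,.02)),('mS25',onz(s,273.75,246.25,.026)),
 ('groove far T',onz(t,240+400/4,150+75/4,.02)),('groove T end',onz(t,240+392/4,150+145/4,.02))): print(n,p.round(4),((p-f)@d).round(4))
print((ctrl.sense()['ee_pos']-f)@d)
E
```

```text
pT [ 0.5964 -0.0894  0.056 ] 0.0038
pS [ 0.5899 -0.0862  0.056 ] 0.0065
kT [ 0.5778 -0.0873  0.072 ] 0.0046
kS [ 0.5809 -0.0844  0.072 ] 0.0077
mT [ 0.6185 -0.0617  0.02  ] 0.0329
mS [ 0.6107 -0.0634  0.02  ] 0.0307
mS25 [ 0.614  -0.0604  0.026 ] 0.0339
groove far T [ 0.6052 -0.0574  0.02  ] 0.0363
groove T end [ 0.5595 -0.0531  0.02  ] 0.0375
-0.0896882358079045
```

>>> {"method": "drive_tool", "body": {
  "motion": [
    [0,0.16,0,0,0,0,1],
    [0,0.16,0,0,0,0,1],
    [0,0.16,0,0,0,0,1],
    [0,0.04,0,0,0,0,1]
  ]
}}

```text
clock: 6.6
ee_pos: [0.5169, -0.1641, 0.0703]
orientation: [[-0.998, 0.066, -0.0], [0.066, 0.998, 0.0], [0.0, 0.0, -1.0]]
contact_force: [-0.3, -0.8, -0.5]
gripper_width: -0.0004
grasp_force: 0.6
```

>>> {"method": "drive_tool", "body": {
  "motion": [
    [0,0.06,0,0,0,0,1],
    [0,0.04,0,0,0,0,1]
  ]
}}

```text
clock: 6.8
ee_pos: [0.517, -0.1623, 0.0703]
orientation: [[-0.998, 0.066, -0.0], [0.066, 0.998, -0.001], [-0.0, -0.001, -1.0]]
contact_force: [-0.5, -4.0, -1.2]
gripper_width: -0.0002
grasp_force: 2.2
```

>>> {"method": "drive_tool", "body": {
  "motion": [
    [0,0.06,0,0,0,0,1],
    [0,0.02,0,0,0,0,1]
  ]
}}

```text
clock: 7.0
ee_pos: [0.5171, -0.1602, 0.0703]
orientation: [[-0.998, 0.067, 0.0], [0.067, 0.998, -0.0], [-0.0, -0.0, -1.0]]
contact_force: [0.1, -4.6, -1.3]
gripper_width: -0.0
grasp_force: 1.8
```

>>> {"method": "drive_tool", "body": {
  "motion": [
    [0,0.08,0,0,0,0,1],
    [0,0.04,0,0,0,0,1]
  ]
}}

```text
clock: 7.2
ee_pos: [0.5174, -0.1568, 0.0703]
orientation: [[-0.998, 0.067, 0.0], [0.067, 0.998, 0.0], [-0.0, 0.0, -1.0]]
contact_force: [0.6, -2.2, -1.4]
gripper_width: -0.0003
grasp_force: 1.1
```

>>> {"method": "drive_tool", "body": {
  "motion": [
    [0,0.06,0,0,0,0,1],
    [0,0.02,0,0,0,0,1]
  ]
}}

```text
clock: 7.4
ee_pos: [0.5175, -0.1548, 0.0703]
orientation: [[-0.998, 0.066, 0.0], [0.066, 0.998, 0.0], [-0.0, 0.0, -1.0]]
contact_force: [0.1, -1.3, -0.1]
gripper_width: 0.0002
grasp_force: 0.7
```

>>> {"method": "drive_tool", "body": {
  "motion": [
    [0,0.06,0,0,0,0,1],
    [0,0.02,0,0,0,0,1]
  ]
}}

```text
clock: 7.6
ee_pos: [0.5176, -0.1528, 0.0703]
orientation: [[-0.998, 0.066, -0.0], [0.066, 0.998, 0.0], [0.0, 0.0, -1.0]]
contact_force: [0.9, -0.5, -0.2]
gripper_width: -0.0001
grasp_force: 0.3
```

>>> {"method": "drive_tool", "body": {
  "motion": [
    [0,0.04,0,0,0,0,1],
    [0,0,0,0,0,0,1],
    [0,0,0,0,0,0,1]
  ]
}}

```text
clock: 7.9
ee_pos: [0.5176, -0.152, 0.0703]
orientation: [[-0.998, 0.066, -0.0], [0.066, 0.998, 0.0], [0.0, 0.0, -1.0]]
contact_force: [0.6, -0.2, -0.6]
gripper_width: 0.0
grasp_force: 0.0
```

```bash
python3 - <<'E'
from h import *
t=cam('top');s=cam('scene');q=ctrl.sense();print(q['ee_pos'],q['contact_force'],q['clock'])
a=np.zeros((600,800,3),np.uint8);a[:300]=cv2.resize(t['pixels'][155:192,300:400],(800,300),interpolation=cv2.INTER_CUBIC);a[300:]=cv2.resize(s['pixels'][215:252,225:325],(800,300),interpolation=cv2.INTER_CUBIC);cv2.imwrite('pics/p2.png',a)
E
```

```text
[ 0.51761187 -0.15207415  0.07025377] [0.07148482 0.225627   0.52979822] 8.0
```

View pics/p2.png

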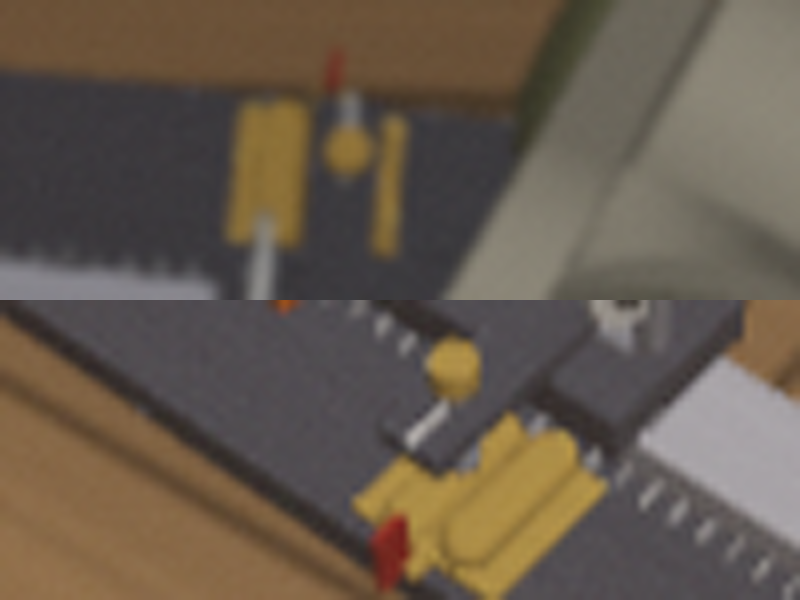

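The index (top crop (350,105), knob (348,152)) is now over the stop, near the marker (335,70). I'll compare it with the notch estimate.

```bash
python3 - <<'E'
from h import *
t=load('top');s=load('scene');d=np.array([.0669,.9978,0]);f=np.array([.5028,-.0869,0])
for n,p in (('pT',onz(t,300+350/8,155+105/8,.056)),('pS',onz(s,225+427/8,215+125/8,.056)),('kT',onz(t,343.5,174,.072)),('kS',onz(s,225+454/8,215+66/8,.072)),('mT',onz(t,300+335/8,155+70/8,.026)),('mS',onz(s,225+392/8,215+250/8,.026)),('mT20',onz(t,300+335/8,155+70/8,.02)),('mS20',onz(s,225+392/8,215+250/8,.02))): print(n,p.round(4),((p-f)@d).round(4))
for u,v in((341,163),(342,164),(342,165)):print(dep(t,u,v))
for u,v in((273,245),(274,246),(274,247)):print(dep(s,u,v))
E
```

```text
pT [ 0.5972 -0.0643  0.056 ] 0.0289
pS [ 0.5918 -0.0626  0.056 ] 0.0302
kT [ 0.5782 -0.0627  0.072 ] 0.0292
kS [ 0.5814 -0.0604  0.072 ] 0.0317
mT [ 0.6168 -0.0616  0.026 ] 0.0329
mS [ 0.6137 -0.0599  0.026 ] 0.0343
mT20 [ 0.6185 -0.062   0.02  ] 0.0326
mS20 [ 0.6104 -0.063   0.02  ] 0.0311
[ 0.62640731 -0.06112148 -0.00076857]
[0.3484629  0.0030383  0.96102025]
[ 0.61067334 -0.06125424  0.03597455]
[ 0.61472018 -0.06150129  0.03052914]
[ 0.61334497 -0.06015919  0.02638405]
[ 0.61328431 -0.06052623  0.02236769]
```

>>> {"method": "drive_tool", "body": {
  "motion": [
    [0,0.06,0,0,0,0,1],
    [0,0.02,0,0,0,0,1]
  ]
}}

```text
clock: 8.2
ee_pos: [0.5178, -0.15, 0.0703]
orientation: [[-0.998, 0.066, -0.0], [0.066, 0.998, 0.0], [0.0, 0.0, -1.0]]
contact_force: [0.7, 1.2, -1.0]
gripper_width: -0.0004
grasp_force: 0.0
```

>>> {"method": "drive_tool", "body": {
  "motion": [
    [0,0.06,0,0,0,0,1],
    [0,0,0,0,0,0,1]
  ]
}}

```text
clock: 8.4
ee_pos: [0.5179, -0.1484, 0.0703]
orientation: [[-0.998, 0.066, -0.0], [0.066, 0.998, 0.0], [0.0, 0.0, -1.0]]
contact_force: [-0.0, 0.1, -0.1]
gripper_width: -0.0002
grasp_force: 0.0
```

```bash
cat > k.py <<'E'
from h import *
def knob():
    d=np.array([.0669,.9978,0]);f=np.array([.5028,-.0869,0])
    t=cam('top');s=cam('scene')
    # white pin mask centroid and knob: template match vs frame
    for n,c,roi,z in(('top',t,(330,160,362,185),.072),('scene',s,(262,212,310,228),.072)):
        x0,y0,x1,y1=roi; m=cv2.inRange(cv2.cvtColor(c['pixels'],cv2.COLOR_BGR2HSV),(17,110,90),(32,255,255))[y0:y1,x0:x1]
        k,l,st,ce=cv2.connectedComponentsWithStats(m)
        for i in range(1,k):
            if st[i,4]>=10:
                p=onz(c,ce[i][0]+x0,ce[i][1]+y0,z); print(n,ce[i]+[x0,y0],st[i],p.round(4),((p-f)@d).round(4))
    q=ctrl.sense();print(q['ee_pos'],(q['ee_pos']-f)@d,q['contact_force'],q['clock'])
E
python3 -c "
from k import *
knob()
t=load('top');s=load('scene')
a=np.zeros((600,800,3),np.uint8);a[:300]=cv2.resize(t['pixels'][155:192,300:400],(800,300),interpolation=cv2.INTER_CUBIC);a[300:]=cv2.resize(s['pixels'][215:252,225:325],(800,300),interpolation=cv2.INTER_CUBIC);cv2.imwrite('pics/p3.png',a)"
```

```text
top [333.03921569 174.75490196] [  0   7   7  18 102] [ 0.5756 -0.0377  0.072 ] 0.054
top [347.30769231 176.96923077] [15  9  6 16 65] [ 0.5712 -0.0719  0.072 ] 0.0196
top [341.2  173.08] [ 9 11  6  5 25] [ 0.5803 -0.0571  0.072 ] 0.0349
scene [283.02631579 224.31578947] [18  9  7  7 38] [ 0.5822 -0.0564  0.072 ] 0.0358
[ 0.51791188 -0.14858179  0.07028375] -0.060535105133640875 [ 0.06302911 -0.30847012  0.32581166] 8.5
```

View pics/p3.png

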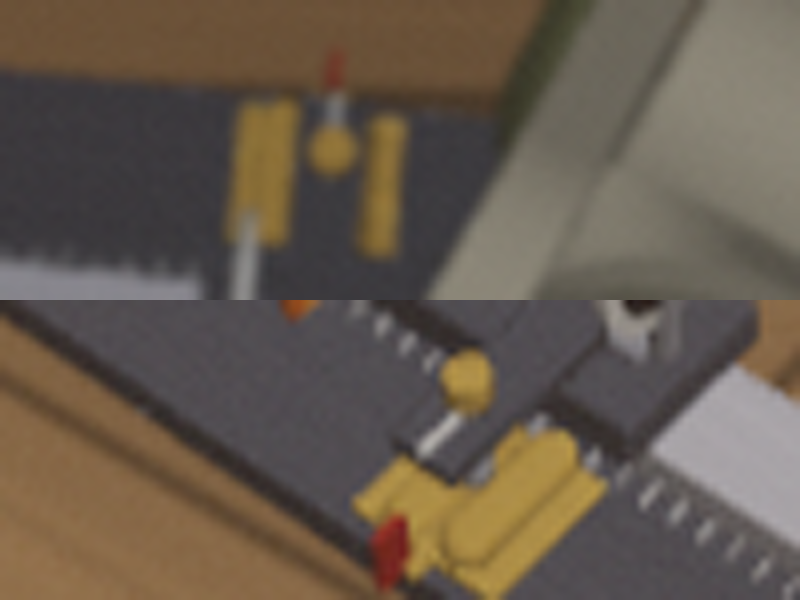

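The index line is in line with the red marker (top crop (335,100) against (335,70)). The carriage jumped about 5 mm, 1.5 mm ahead of the finger, so it has clicked in. Now I withdraw and go to the release.

>>> {"method": "drive_tool", "body": {
  "motion": [
    [0,-0.6,0,0,0,0,1],
    [0,-0.8,0,0,0,0,1],
    [0,0,-0.9,0,0,0,1],
    [0,0,-0.9,0,0,0,1],
    [0,0,-0.9,0,0,0,1],
    [0,0,-0.9,0,0,0,1],
    [0,0,-0.9,0,0,0,1],
    [0,0,-0.9,0,0,0,1]
  ]
}}

```text
clock: 9.3
ee_pos: [0.5154, -0.1846, 0.2063]
orientation: [[-0.998, 0.067, 0.0], [0.067, 0.998, -0.0], [-0.0, -0.0, -1.0]]
contact_force: [-0.4, 0.4, 0.0]
gripper_width: 0.0
grasp_force: 0.0
```

>>> {"method": "drive_tool", "body": {
  "motion": [
    [0,0,-0.9,0,0,0,1],
    [0.12,1,0,0,0,0,1],
    [0.12,1,0,0,0,0,1],
    [0.12,1,0,0,0,0,1],
    [0.12,1,0,0,0,0,1],
    [0.12,1,0,0,0,0,1],
    [0.12,1,0,0,0,0,1],
    [0.12,1,0,0,0,0,1]
  ]
}}

```text
clock: 10.1
ee_pos: [0.5063, -0.0076, 0.2279]
orientation: [[-0.998, 0.067, 0.0], [0.067, 0.998, -0.0], [-0.0, -0.0, -1.0]]
contact_force: [0.2, 0.1, 0.9]
gripper_width: -0.0001
grasp_force: 0.0
```

>>> {"method": "drive_tool", "body": {
  "motion": [
    [0.12,1,0,0,0,0,1],
    [0.12,1,0,0,0,0,1],
    [0.12,1,0,0,0,0,1],
    [0.12,1,0,0,0,0,1],
    [0.12,1,0,0,0,0,1],
    [0.12,1,0,0,0,0,1],
    [0,0,0,0,0,0,1]
  ]
}}

```text
clock: 10.8
ee_pos: [0.4983, 0.1446, 0.2278]
orientation: [[-0.998, 0.064, 0.0], [0.064, 0.998, 0.0], [-0.0, 0.0, -1.0]]
contact_force: [-0.7, 0.5, 0.7]
gripper_width: 0.0003
grasp_force: 0.0
```

```bash
python3 - <<'E'
from k import *
knob();c=cam('wrist')
m=cv2.inRange(cv2.cvtColor(c['pixels'],cv2.COLOR_BGR2HSV),(0,170,80),(6,255,255))
k,l,st,ce=cv2.connectedComponentsWithStats(m)
for i in range(1,k):
    if st[i,4]>40: print(ce[i],st[i],onz(c,*ce[i],.136).round(4),dep(c,*ce[i]).round(4))
E
```

```text
top [333.06796117 174.77669903] [  0   7   7  18 103] [ 0.5756 -0.0377  0.072 ] 0.0539
top [341.19230769 173.19230769] [ 9 11  6  6 26] [ 0.5801 -0.0571  0.072 ] 0.0349
top [347.296875 177.09375 ] [15 10  6 15 64] [ 0.5709 -0.0719  0.072 ] 0.0196
scene [283.         224.27027027] [18  9  7  7 37] [ 0.5822 -0.0565  0.072 ] 0.0357
[0.49859433 0.14265485 0.2277691 ] 0.22876846696260922 [0.06732362 0.05269419 0.56622753] 10.9
[101.92956184  93.50027732] [  72   74   63   38 1803] [0.4027 0.004  0.136 ] [ 0.3947 -0.055   0.0483]
[369.91193182 200.70738636] [360 190  21  22 352] [0.4919 0.1865 0.136 ] [0.4917 0.1863 0.1367]
[159.57291667 281.4375    ] [154 274  12  16  96] [0.5511 0.0109 0.136 ] [ 0.6162 -0.0586  0.0274]
[ 37.58447009 346.01888772] [ 19 324  38  44 953] [ 0.6115 -0.1175  0.136 ] [ 0.714  -0.2614  0.0198]
```

The wrist view agrees: release at (0.492, 0.186, 0.137), and marker and index along the rail match (0.0358 against 0.0353).

>>> {"method": "drive_tool", "body": {
  "motion": [
    [0.19,0.86,0,0,0,0,1],
    [0.19,0.86,0,0,0,0,1],
    [0,0,0.8,0,0,0,1],
    [0,0,0.8,0,0,0,1],
    [0,0,0.8,0,0,0,1],
    [0,0,0,0,0,0,1]
  ]
}}

```text
clock: 11.55
ee_pos: [0.4909, 0.1855, 0.1657]
orientation: [[-0.998, 0.068, -0.005], [0.068, 0.998, -0.001], [0.004, -0.001, -1.0]]
contact_force: [-0.5, -0.5, 0.0]
gripper_width: 0.0002
grasp_force: 0.0
```

>>> {"method": "drive_tool", "body": {
  "motion": [
    [0,0,0.2,0,0,0,1],
    [0,0,0.1,0,0,0,1],
    [0,0,0,0,0,0,1]
  ]
}}

```text
clock: 11.85
ee_pos: [0.4919, 0.1866, 0.1607]
orientation: [[-0.998, 0.067, 0.001], [0.067, 0.998, 0.0], [-0.001, 0.0, -1.0]]
contact_force: [0.0, -0.1, 0.2]
gripper_width: 0.0002
grasp_force: 0.0
```

Contact is expected at a TCP height of about 0.155; I go down step by step, reading the force.

>>> {"method": "drive_tool", "body": {
  "motion": [
    [0,0,0.1,0,0,0,1],
    [0,0,0.1,0,0,0,1],
    [0,0,0.1,0,0,0,1],
    [0,0,0,0,0,0,1]
  ]
}}

```text
clock: 12.25
ee_pos: [0.4918, 0.1869, 0.1529]
orientation: [[-0.998, 0.067, 0.0], [0.067, 0.998, 0.0], [-0.0, 0.0, -1.0]]
contact_force: [-1.0, -0.2, 3.6]
gripper_width: -0.0
grasp_force: 1.5
```

>>> {"method": "drive_tool", "body": {
  "motion": [
    [0,0,0.08,0,0,0,1],
    [0,0,0.04,0,0,0,1],
    [0,0,0,0,0,0,1]
  ]
}}

```text
clock: 12.55
ee_pos: [0.4918, 0.1869, 0.1501]
orientation: [[-0.998, 0.067, 0.001], [0.067, 0.998, 0.0], [-0.001, 0.0, -1.0]]
contact_force: [-0.8, -0.0, 3.5]
gripper_width: 0.0001
grasp_force: 2.3
```

>>> {"method": "drive_tool", "body": {
  "motion": [
    [0,0,0.04,0,0,0,1],
    [0,0,0.02,0,0,0,1],
    [0,0,0,0,0,0,1]
  ]
}}

```text
clock: 12.85
ee_pos: [0.4919, 0.1869, 0.1499]
orientation: [[-0.998, 0.066, 0.001], [0.066, 0.998, 0.0], [-0.001, 0.0, -1.0]]
contact_force: [-6.2, -1.6, 17.0]
gripper_width: -0.0003
grasp_force: 8.3
```

>>> {"method": "drive_tool", "body": {
  "motion": [
    [0,0,0.03,0,0,0,1],
    [0,0,0,0,0,0,1]
  ]
}}

```text
clock: 13.05
ee_pos: [0.4919, 0.1869, 0.1498]
orientation: [[-0.998, 0.066, 0.002], [0.066, 0.998, 0.0], [-0.002, 0.0, -1.0]]
contact_force: [-8.4, -2.2, 22.3]
gripper_width: -0.0001
grasp_force: 11.2
```

The force jumped to over 17 N with no more travel, so the release is at the bottom. Raise.

>>> {"method": "drive_tool", "body": {
  "motion": [
    [0,0,-0.3,0,0,0,1],
    [0,0,-0.6,0,0,0,1],
    [0,0,-0.9,0,0,0,1],
    [0,0,-0.9,0,0,0,1],
    [0,0,0,0,0,0,1],
    [0,0,0,0,0,0,1]
  ]
}}

```text
clock: 13.65
ee_pos: [0.4915, 0.1869, 0.2144]
orientation: [[-0.998, 0.067, -0.001], [0.067, 0.998, -0.0], [0.001, -0.0, -1.0]]
contact_force: [-0.1, 0.2, -0.8]
gripper_width: -0.0006
grasp_force: 0.0
```

```bash
python3 - <<'E'
from k import *
knob();c=cam('wrist')
m=cv2.inRange(cv2.cvtColor(c['pixels'],cv2.COLOR_BGR2HSV),(0,170,80),(6,255,255))
k,l,st,ce=cv2.connectedComponentsWithStats(m)
for i in range(1,k):
    if st[i,4]>40: print(ce[i],st[i],dep(c,*ce[i]).round(4))
E
```

```text
top [333.03921569 174.75490196] [  0   7   7  18 102] [ 0.5756 -0.0377  0.072 ] 0.054
top [347.33333333 176.86363636] [15  9  6 16 66] [ 0.5715 -0.072   0.072 ] 0.0195
top [341.2962963  173.14814815] [ 9 11  6  6 27] [ 0.5802 -0.0574  0.072 ] 0.0347
scene [282.92105263 224.23684211] [18  9  7  7 38] [ 0.5822 -0.0567  0.072 ] 0.0355
[0.49117185 0.18678719 0.21372677] 0.2723071599688881 [ 0.14132342  0.25681127 -0.37639524] 13.75
[ 52.15809344 104.83199622] [  18   86   72   38 2119] [ 0.3945 -0.05    0.0499]
[313.69791667 219.90625   ] [303 209  22  23 384] [0.4923 0.1873 0.1345]
[119.48031496 295.66929134] [113 288  15  17 127] [ 0.6139 -0.0562  0.0314]
[  7.25       363.08965517] [  0 337  21  45 580] [ 0.7226 -0.2573  0.017 ]
```

The release is back up and the carriage is unmoved in the stop, so I hand in.

```bash
python3 -c "
from workcell import ctrl
print(ctrl.finish_job())"
```

```text
the job is handed in; nothing more can be done
None
```

I pushed the carriage until it clicked into the brass stop, pressed the shutter release to the bottom and saw it come back up, then handed the job in at about 14 s; the hand-in returned no verdict.

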